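# Seat the carrier plate on its three-ball nest and lock it

### The job

Take the loose carrier plate from its wooden rack and seat it on the three balls of the grey nest, nose to nose, pressing by feel until the sprung catch takes it, then easing it down in the hand as the springs pull, without letting it snap or drop and without forcing it, until it is fully home and level on all three balls. Then push the black lock slide all the way in over the plate's edge, let go of everything, and leave the other things on the bench where they are.

Things in the scene. Friction and masses are not known exactly. Their poses are not given: they have to be found in the camera images.
- plate_grip (a point): Centre of the black grip block (18 mm in x, 40 in y, 48 tall) upright on the loose aluminium carrier plate, 0.3 to 0.55 kg. x points to the plate's nose, z up. The plate's top is 24 mm below this point, its underside 32 mm below. Main part 130 x 140 mm (x, y), then a nose 60 wide; from here it reaches 85 mm to the tail, 85 to the nose tip, 70 to each side.
- plate_bar (a point): Middle of the steel diamond catch bar under the plate (24 mm long along plate y, 17 high, 17 wide), 18 mm below the plate's underside and 50 mm under plate_grip; it reaches 27 mm below the underside. Three vee blocks, 11 mm deep, also hang under the plate: one at the nose, two at the tail. They centre on the balls from up to 4 mm off.
- nest_centre (a point): Centre of the grey nest base fixed to the bench, on its top face, 15 mm above the bench; x points to its nose, z up. Three 16 mm steel balls on posts: 55 mm ahead (+x), and 45 mm behind at 34 mm to each side. When seated, plate_grip lies over this point with the same x (reversed does not fit), 67 mm above it on average; unmeasured shims put the seat up to 4 mm higher or lower.
- nest_catch (a point): Point between two sprung rollers, 20.5 mm above nest_centre (4 mm more or less with the shims). The catch bar meets them 9 mm above the seat; passing takes a down load rising to 12 to 14 N (weight included) until 3.5 mm above it; then they pull down with up to 12 N. Contact forces of plate and nest adding to over 65 N are damage: a push of 20 N on the seated plate, or letting it snap or drop.
- lock_open (a point): Point fixed to the nest, axes as nest_centre, 120 mm to its +y and 65 mm above it: where the centre of the lock's black knob stands when fully open (4 mm higher or lower with the shims). Knob 26 mm (x) by 14 (y), 30 tall, on a flat steel tongue 6 mm thick on an aluminium post. Its outer (+y) side is free for pushing. The tongue goes over the plate's edge only if the plate is home.
- lock (a joint): Lock slide in m: 0 fully open, 0.020 fully in over the plate (hard stop). It slides to the nest's -y, towards the plate, with about 2 N friction and stays where it is left; the knob's centre lies this far from lock_open towards -y.
- rack: Wooden parking rack fixed to the bench: two rails 160 mm long (x), 20 mm wide, 42 mm high, 132 mm apart on centres. Origin on the bench; x lies along the rails.
- motor_a: Bystander, to be left where it is: black motor, lying, 54 mm thick, about 100 mm long. Origin under its middle.
- duct_cup: Bystander, to be left where it is: black plastic cup, 72 mm wide, 75 mm high. Origin under its middle.
- driver: Bystander, to be left where it is: screwdriver lying on the bench. Origin under its middle.
- spanner: Bystander, to be left where it is: spanner lying on the bench. Origin under its middle.
- grease_jar: Bystander, to be left where it is: white jar, 60 mm wide, 70 mm high. Origin under its middle.
- spare_ring: Bystander, to be left where it is: black plastic ring, 68 mm wide, 30 mm high. Origin under its middle.

How it is judged:
By the outcome, as a careful person would: the job done as asked, in the order asked, and still so for the second after the job is handed in, with the robot touching nothing.
It also fails if it takes over 72 s, if anything falls off the work surface, if the arm or the gripper's body presses on something with over 40 N, if the wrist force passes 120 N, or if a joint passes its speed limit or range.

### The arm

A 6-joint arm with a two-finger parallel gripper is mounted at the origin on the work surface. World frame = base frame: x ahead of the robot, y to its left, z up, the work surface at z = 0. Lengths are in m, angles in rad, forces in N, time in s.
With the tool pointing down it reaches from about 0.325 to 0.85 m from the base axis. Payload 15.5 kg.
Tool frame: the origin (TCP) lies between the finger pads; the fingertips stand 17 mm ahead of it and the grasp point (between the pads) lies 2 mm behind it; z points along the fingers, y is the line along which they close (so a half turn about z gives the same grasp; the last joint's range is limited). The gripper opens to 91 mm and grips with 3 to 60 N. Pads are 32 mm wide; open, the fingers measure 118 mm over their backs; the gripper's body (76 mm by 178 mm) begins 60 mm behind the grasp point.
Start: joints at [-1.343, 0.494, 1.345, -0, 1.302, -0.096], TCP at [0.198, -0.593, 0.201] pointing down, gripper open.
Joint ranges: [-2.91, 2.91], [-0.82, 2.16], [0.22, 2.67], [-1.22, 4.37], [0.12, 2.79], [-3.08, 3.08]. Speed limits (rad/s): [1.89, 1.89, 2.57, 3.01, 3.01, 3.01].

### API

Orientations are given as a unit quaternion [w, x, y, z].
In Python, from rig import manip, effector, kin, read_camera gives the robot as it stands. Calls block until the motion is done:
- manip.move_to(position, orientation): joint-space move of the TCP to a pose.
- manip.line_to(position, rot=None, speed=0.15): straight line of the TCP; rot=None keeps the orientation; speed is the mean speed in m/s.
- manip.set_joints(angles): joint-space move.
- effector.ungrasp() and effector.close_gripper(): open the fingers fully, or close them until they stop; the grip force is fixed at half the most.
- manip.dwell(seconds).
- kin.ik(position, orientation): joint angles nearest the present ones, or None.
- read_camera(name): name is "scene" or "top"; returns a dict with "color" (480x640x3 uint8, red, green, blue), "z_map" (480x640 float32, m along the optical axis (not along the pixel's ray), 0 where there is no reading), "intrinsics" (3x3 intrinsics, pixels), "distortion" ([k1, k2, p1, p2, k3] as OpenCV has them; the pictures are not rectified), "world_from_camera" (4x4, takes a point from camera to world coordinates). Camera axes: x right, y down, z forward; pixel columns grow to the right and rows downward; lengths in m; the calibration is good to about 2 mm. A picture is of the moment at which its call begins.
A pose or a line that the arm cannot do raises manip.IKError and nothing moves.
- manip.job_done(): hands the job in; it is judged then, once.
Readings, each from a call of its own:
- manip.read_time_s(): time.
- manip.read_q(): joint angles.
- manip.read_qvel(): joint speeds.
- manip.read_joint_torque(): joint torques, N m.
- manip.read_eef_pos(): TCP position.
- manip.read_orientation(): TCP orientation.
- manip.read_contact_force(): force on the tool from outside, world axes, zero at the start.
- manip.read_ft_torque(): the same for the moment, N m.
- manip.read_gripper_width(): finger opening in m.
- manip.read_grasp_force(): force on a finger pad.
Only numpy, scipy, OpenCV 4.12 (cv2) and the standard library are available. Lean on these libraries where they do the work, as an engineer would, in place of code of your own. Each camera call takes 0.05 s, during which the arm holds its last target. There are 200 camera calls.

## Working session

There is one attempt and no reset: what is moved stays moved. The work goes in short steps, each a Python script; the robot and the scene stay as the last script left them, time stands still between calls to the robot, and variables do not carry over. Pictures are saved under pics/ and viewed, at most 10 in all, crops included, and the job is handed in when it is done.

```bash
mkdir -p pics; ls; python3 - <<'E'
from rig import manip, effector, kin, read_camera
import cv2,numpy as np,pickle
d={n:read_camera(n) for n in("scene","top")}
pickle.dump(d,open("cam.pkl","wb"))
for n in d:
    cv2.imwrite(f"pics/{n}0.png",d[n]["color"][:,:,::-1]); print(n,d[n]["intrinsics"],d[n]["distortion"],d[n]["world_from_camera"].round(3), (d[n]["z_map"]>0).mean())
print(manip.read_time_s())
E
```

```text
pics
scene [[565.25980389   0.         321.5495031 ]
 [  0.         565.25980389 246.25633879]
 [  0.           0.           1.        ]] [-0.06131668  0.          0.          0.          0.        ] [[-0.847  0.377 -0.375  0.905]
 [ 0.532  0.626 -0.57   0.58 ]
 [ 0.02  -0.682 -0.731  0.76 ]
 [ 0.     0.     0.     1.   ]] 0.9959993489583333
top [[608.69764267   0.         318.44827153]
 [  0.         608.69764267 240.9917623 ]
 [  0.           0.           1.        ]] [0.05714144 0.         0.         0.         0.        ] [[ 0.003 -0.995  0.105  0.489]
 [-1.    -0.002  0.01   0.034]
 [-0.01  -0.105 -0.994  0.991]
 [ 0.     0.     0.     1.   ]] 0.9958854166666666
0.1
```

View pics/top0.png

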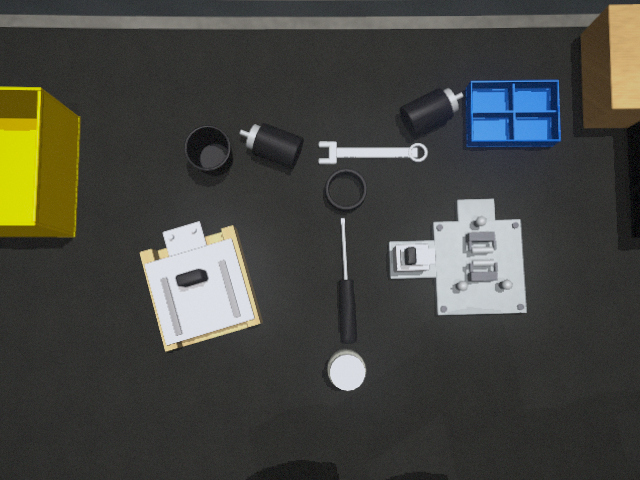

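View pics/scene0.png

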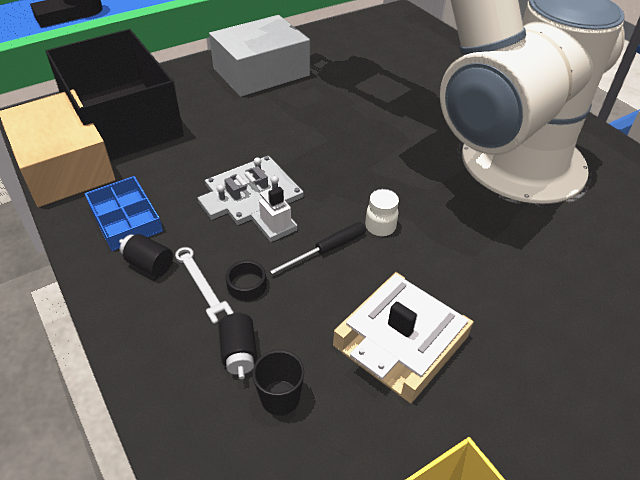

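The top view shows the plate on the rack with its nose up (+x), slightly turned, and the grip at about (191,277). The nest is at about (481,268), nose up, with balls at (481,221), (462,286) and (507,285). The lock knob is at (410,256). The scene view agrees.

```bash
cat > vis.py <<'E'
import numpy as np,cv2
def cloud(d):
    K,D,T=d["intrinsics"],d["distortion"],d["world_from_camera"]
    h,w=d["z_map"].shape
    u,v=np.meshgrid(np.arange(w),np.arange(h))
    r=cv2.undistortPoints(np.stack([u,v],-1).reshape(-1,1,2).astype(float),K,D).reshape(h,w,2)
    P=np.dstack([r,np.ones((h,w))])*d["z_map"][...,None]
    return P@T[:3,:3].T+T[:3,3]
def ray(d,uv,z):
    r=cv2.undistortPoints(np.float64(uv).reshape(-1,1,2),d["intrinsics"],d["distortion"]).reshape(-1,2)
    T=d["world_from_camera"]; v=np.c_[r,np.ones(len(r))]@T[:3,:3].T
    return T[:3,3]+v*((z-T[2,3])/v[:,2])[:,None]
def rect(P,m):
    q=P[m][:,:2].astype(np.float32); (c,s,a)=cv2.minAreaRect(q*1000)
    return np.round(c,1),np.round(s,1),round(a,2),P[m][:,2].mean().round(4),len(q)
E
python3 - <<'E'
import pickle,numpy as np,cv2
from vis import *
D=pickle.load(open("cam.pkl","rb"))
for n in D:
    d=D[n];P=cloud(d);g=d["color"].astype(int).mean(2);X,Y,Z=P[...,0],P[...,1],P[...,2]
    print(n,"bench",np.median(Z[(abs(X-.45)<.05)&(abs(Y-0.12)<.02)]))
    pr=(abs(X-.43)<.14)&(abs(Y-.24)<.13)
    print("grip top",rect(P,pr&(Z>.088)&(g<90)), "maxz",np.percentile(Z[pr&(Z>.088)],95))
    print("plate",rect(P,pr&(abs(Z-.05)<.004)&(g>130)), np.median(Z[pr&(abs(Z-.05)<.006)&(g>130)]))
    nr=(abs(X-.44)<.13)&(abs(Y+.235)<.09)
    print("nest base",rect(P,nr&(abs(Z-.015)<.004)), np.median(Z[nr&(abs(Z-.015)<.004)]))
    kr=(abs(X-.46)<.05)&(abs(Y+.115)<.05)
    print("knob",rect(P,kr&(Z>.075)&(g<90)),np.percentile(Z[kr],99.5),"tongue",rect(P,kr&(Z>.04)&(g>100)),np.percentile(Z[kr&(Z>.04)&(g>100)],[10,50,90]))
    m=(nr&(Z>.03)&(Y<-.16)).astype(np.uint8)
    k,L,S,C=cv2.connectedComponentsWithStats(m)
    for i in range(1,k):
        if S[i,4]>8: q=P[L==i]; t=q[q[:,2]>q[:,2].max()-.004]; print("  blob",C[i].round(1),S[i,2:],q.mean(0).round(4),"top",t.mean(0).round(4),q[:,2].max().round(4))
cr=D["top"]["color"][180:330,370:540,::-1];cv2.imwrite("pics/nest.png",cv2.resize(cr,None,fx=4.5,fy=4,interpolation=cv2.INTER_CUBIC)[:600,:800])
E
```

```text
scene bench -0.0005623608697705729
grip top (array([530.5, 234.3]), array([18.6, 39.4]), 17.72, np.float64(0.0955), 323) maxz 0.09862176981456564
plate (array([512.3, 227.6]), array([136.7, 140.6]), 17.13, np.float64(0.0496), 4766) 0.04959935059111131
nest base (array([ 522. , -215.2]), array([ 95.3, 140.4]), 0.1, np.float64(0.0144), 1154) 0.01437700295619121vis.py:15: RuntimeWarning: Mean of empty slice.
  return np.round(c,1),np.round(s,1),round(a,2),P[m][:,2].mean().round(4),len(q)
  ret = ret.dtype.type(ret / rcount)
Traceback (most recent call last):
IndexError: index -1 is out of bounds for axis 0 with size 0
```

```bash
python3 - <<'E'
import pickle,numpy as np,cv2
from vis import *
D=pickle.load(open("cam.pkl","rb"))
for n in D:
    d=D[n];P=cloud(d);g=d["color"].astype(int).mean(2);X,Y,Z=P[...,0],P[...,1],P[...,2]
    print(n)
    pr=(abs(X-.52)<.14)&(abs(Y-.235)<.13)
    print("grip top",rect(P,pr&(Z>.094)&(g<90)))
    print("plate",rect(P,pr&(abs(Z-.05)<.003)&(g>130)))
    nr=(abs(X-.54)<.13)&(abs(Y+.235)<.1)
    print("nest base",rect(P,nr&(abs(Z-.015)<.003)&(Y<-.168)))
    kr=(abs(X-.54)<.06)&(abs(Y+.115)<.055)
    print("knob",rect(P,kr&(Z>.085)),P[kr&(Z>.085)].mean(0),np.percentile(Z[kr&(Z>.085)],[5,50,95]))
    t=kr&(Z>.055)&(Z<.08)&(g>110);print("tongue",rect(P,t),np.percentile(Z[t],[10,50,90]))
    m=(nr&(Z>.027)&(Y<-.165)).astype(np.uint8)
    k,L,S,C=cv2.connectedComponentsWithStats(m)
    for i in range(1,k):
        if S[i,4]>8: q=P[L==i]; t=q[q[:,2]>q[:,2].max()-.004]; print("  blob",C[i].round(1),S[i,2:],q.mean(0).round(4),"top",t.mean(0).round(4),q[:,2].max().round(4))
cr=D["top"]["color"][190:325,375:540,::-1];cv2.imwrite("pics/nest.png",cv2.resize(cr,None,fx=4,fy=4,interpolation=cv2.INTER_CUBIC))
E
```

```text
scene
grip top (array([530.4, 234.1]), array([17.7, 39. ]), 16.83, np.float64(0.0968), 247)
plate (array([529.1, 232.9]), array([171.9, 140.5]), 17.13, np.float64(0.0496), 5658)
nest base (array([ 568.6, -226.7]), array([187.5, 117.3]), 0.02, np.float64(0.0145), 1975)
knob (array([562.6, -92.3]), array([27.1, 16.4]), 3.23, np.float64(0.0935), 135) [ 0.56381873 -0.09113351  0.09352658] [0.08640135 0.09480571 0.09785885]
tongue (array([ 563. , -104.4]), array([40. , 62.5]), 2.44, np.float64(0.0618), 326) [0.05752281 0.06039555 0.06751356]
  blob [256.2 173.3] [ 24  28 347] [ 0.5403 -0.2161  0.0391] top [ 0.5251 -0.242   0.046 ] 0.048
  blob [235.  184.1] [ 24  21 300] [ 0.5905 -0.2087  0.0386] top [ 0.5898 -0.2113  0.0418] 0.0444
  blob [274.2 180.8] [ 8 11 72] [ 0.5213 -0.1765  0.04  ] top [ 0.5205 -0.1784  0.0472] 0.0492
  blob [220.2 189. ] [ 9 11 72] [ 0.6218 -0.2083  0.0404] top [ 0.6217 -0.21    0.0465] 0.0489
top
grip top (array([528.8, 232.3]), array([17., 38.]), 16.62, np.float64(0.0971), 286)
plate (array([529.6, 233.5]), array([171.1, 141.2]), 16.72, np.float64(0.0496), 6929)
nest base (array([ 569.5, -223.6]), array([185.7, 115.8]), 1.47, np.float64(0.0145), 5431)
knob (array([562.9, -93.3]), array([27.1, 14.3]), 1.66, np.float64(0.0955), 184) [ 0.56248285 -0.09247299  0.09553984] [0.09014544 0.09608109 0.09856461]
tongue (array([ 563. , -104.2]), array([40.5, 58.9]), 0.62, np.float64(0.063), 757) [0.05782145 0.06234665 0.06805182]
  blob [480.8 220.6] [12 10 89] [ 0.6211 -0.2096  0.044 ] top [ 0.6218 -0.21    0.0491] 0.0519
  blob [481.2 241.6] [ 31  23 495] [ 0.5886 -0.2104  0.0401] top [ 0.5889 -0.2124  0.0429] 0.0458
  blob [482.4 270.8] [ 30  22 483] [ 0.5431 -0.211   0.04  ] top [ 0.543  -0.2124  0.043 ] 0.0459
  blob [461.8 285.6] [13 10 85] [ 0.5198 -0.1777  0.045 ] top [ 0.5201 -0.1777  0.0483] 0.0509
  blob [506.3 284.5] [11 10 91] [ 0.5219 -0.2458  0.0442] top [ 0.5227 -0.2471  0.0477] 0.0501
```

View pics/nest.png

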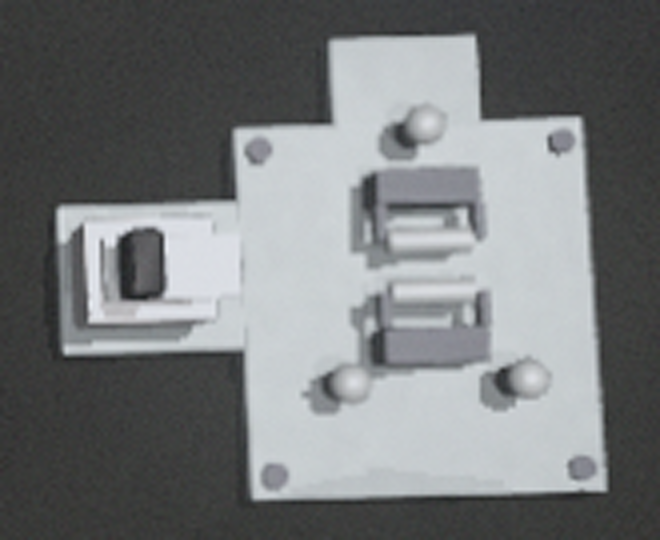

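Ball spacings check out at 68.8 and 100.5 mm, against 68 and 100 nominal. They give nest centre (0.5664, -0.2112) with yaw 0.0255. The grip is at (0.5295, 0.2332), z 0.074, yaw 0.295, and the plate outline measures 171 x 141 mm as specified. Next I'll grasp and lift.

```bash
cat > h.py <<'E'
from rig import manip, effector, kin, read_camera
import numpy as np
from scipy.spatial.transform import Rotation as R
def quat(yaw,flip=1):   # tool down, closing axis (tool y) along plate x
    c,s=flip*np.cos(yaw),flip*np.sin(yaw)
    q=R.from_matrix(np.array([[-s,c,0],[c,s,0],[0,0,-1]])).as_quat()
    return [q[3],*q[:3]]
NC=np.array([.5664,-.2112]);NY=.0255
F=lambda n=3:np.mean([manip.read_contact_force() for _ in range(n)],0)
E
python3 - <<'E'
from h import *
P=[.5295,.2332]
for f in(1,-1):
    for p,y in((P,.295),(NC,NY)): print(f,kin.ik([*p,.2],quat(y,f)))
f=1 if abs(kin.ik([*P,.2],quat(.295,1))[5])<abs(kin.ik([*P,.2],quat(.295,-1))[5]) else -1
print("flip",f,manip.read_time_s(),F(),[manip.read_contact_force().round(2) if hasattr(manip.read_contact_force(),'round') else manip.read_contact_force() for _ in range(3)])
manip.move_to([*P,.20],quat(.295,f)); print(manip.read_time_s(),F())
manip.line_to([*P,.0745],speed=.08); print(manip.read_eef_pos(),F())
effector.close_gripper(); print(manip.read_time_s(),manip.read_gripper_width(),manip.read_grasp_force(),F(),manip.read_ft_torque())
manip.line_to([*P,.080],speed=.02); print(F())
manip.line_to([*P,.20],speed=.1); manip.dwell(.3);print(manip.read_time_s(),F(),manip.read_ft_torque(),manip.read_gripper_width())
d=read_camera("scene");import cv2;cv2.imwrite("pics/lift.png",d["color"][:,:,::-1])
E
```

```text
1 [ 3.11660683e-01  4.28958664e-01  1.46407648e+00 -4.44089210e-16
  1.24855751e+00  1.66606829e-02]
1 [-4.55667046e-01  4.65301525e-01  1.39936372e+00 -4.44089210e-16
  1.27692741e+00 -4.81167046e-01]
-1 None
-1 [-4.55667046e-01  4.65301525e-01  1.39936372e+00 -4.44089210e-16
  1.27692741e+00  2.66042561e+00]Traceback (most recent call last):
  File "<stdin>", line 5, in <module>
TypeError: 'NoneType' object is not subscriptable
```

```bash
python3 - <<'E'
from h import *
P=[.5295,.2332]
print(manip.read_time_s(),[np.round(manip.read_contact_force(),2) for _ in range(3)])
manip.move_to([*P,.20],quat(.295)); print(manip.read_time_s(),F())
manip.line_to([*P,.0745],speed=.08); print(manip.read_eef_pos(),F())
effector.close_gripper(); print(manip.read_time_s(),manip.read_gripper_width(),manip.read_grasp_force(),F(),manip.read_ft_torque())
manip.line_to([*P,.080],speed=.02); print(F())
manip.line_to([*P,.20],speed=.1); manip.dwell(.3);print(manip.read_time_s(),F(),manip.read_ft_torque(),manip.read_gripper_width())
d=read_camera("scene");import cv2;cv2.imwrite("pics/lift.png",d["color"][:,:,::-1])
E
```

```text
0.1 [array([-0.  , -0.8 ,  0.91]), array([-0.  , -0.8 ,  0.91]), array([-0.  , -0.8 ,  0.91])]
3.2167 [-0.45591897 -0.30809713 -0.47414113]
[0.5297588  0.23329736 0.0749076 ] [-0.25762203 -0.40732915  0.23145862]
6.0417 0.017929097693234093 29.999723732471466 [ 0.7534738  -0.57889416 -1.19997688] [ 0.02455252 -0.18159978 -0.02326312]
[ 0.48310326 -0.19905652 -5.51173251]
8.1167 [ 0.52656537 -0.58754806 -4.4694939 ] [-0.00523337 -0.12712136 -0.00978953] 0.018152856041423134
```

View pics/lift.png

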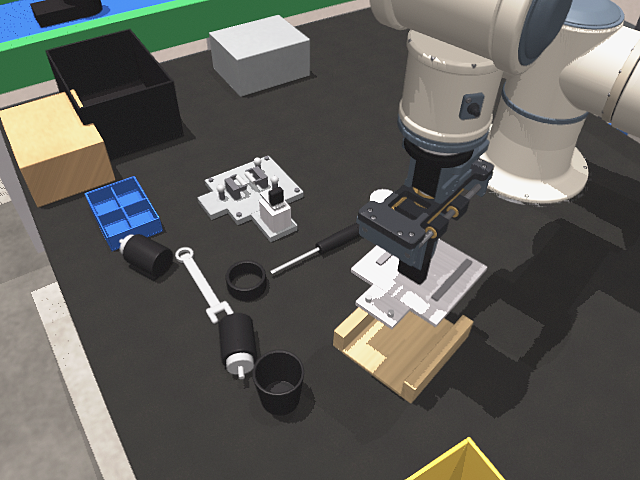

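The plate is lifted level at about (415,280), the rack is empty and nothing else has moved. Next: carry it over the nest and check its pose in the hand.

```bash
python3 - <<'E'
from h import *
from vis import *
manip.move_to([*NC,.22],quat(NY)); manip.line_to([*NC,.14],speed=.12); manip.dwell(.3)
print(manip.read_time_s(),manip.read_eef_pos(),R.from_quat(np.roll(manip.read_orientation(),-1)).as_matrix().round(4).tolist())
f=[]
for _ in range(6): manip.dwell(.05); f.append(manip.read_contact_force())
print(np.mean(f,0),np.std(f,0))
for n in("scene","top"):
    d=read_camera(n);P=cloud(d);g=d["color"].astype(int).mean(2);X,Y,Z=P[...,0],P[...,1],P[...,2]
    m=(abs(X-NC[0])<.11)&(abs(Y-NC[1])<.1)&(abs(Z-.116)<.004)&(g>110)
    A=np.c_[P[m][:,:2]-NC,np.ones(m.sum())]
    print(n,rect(P,m),"plane",np.linalg.lstsq(A,P[m][:,2],rcond=None)[0])
E
```

```text
10.925 [ 0.56660799 -0.21132295  0.14047377] [[-0.0255, 0.9997, 0.0007], [0.9997, 0.0255, -0.0003], [-0.0004, 0.0007, -1.0]]
[-0.05332872 -0.08406336 -4.73334686] [0.21664103 0.3961675  0.41504847]
scene (array([ 566.1, -210.8]), array([172.1, 145.5]), 1.67, np.float64(0.1152), 2859) plane [-0.00108535 -0.00363414  0.11523268]
top (array([ 566.2, -185.4]), array([171.1,  90.4]), 1.0, np.float64(0.115), 4430) plane [0.00135922 0.0079371  0.11471188]
```

```bash
cat > press.py <<'E'
from h import *
import sys
def fz(n=4):
    f=[]
    for _ in range(n): manip.dwell(.02); f.append(manip.read_contact_force())
    return np.mean(f,0)
def descend(z,zend,xy,step=.0005,past=False,w=-4.7,hi=12.,seat=2.):
    peak=-9
    while z>zend:
        z-=step; manip.line_to([*xy,z],speed=.01); f=fz(); e=manip.read_eef_pos()
        print(f"{manip.read_time_s():.1f} z {z*1e3:.2f} act {e[2]*1e3:.2f} F {f.round(1)}")
        peak=max(peak,f[2])
        if f[2]>hi: print("STOP hi"); return z,xy,past
        if peak>3 and f[2]<w-2: past=True
        if past and f[2]>seat: print("SEATED?"); return z,xy,past
        s=np.where(abs(f[:2])>2.5,f[:2],0); xy=xy+np.clip(s*1e-4,-3e-4,3e-4)
    return z,xy,past
E
python3 - <<'E'
from press import *
manip.line_to([*NC,.102],speed=.06)
print(fz())
print(descend(.101,.084,NC.copy()),manip.read_gripper_width())
E
```

```text
[ 0.29647167  0.25985751 -4.4301365 ]
12.5 z 100.50 act 100.56 F [-0.2  0.  -4.6]
12.9 z 100.00 act 100.00 F [ 0.1  0.2 -4.6]
13.2 z 99.50 act 99.51 F [ 0.4  0.5 -4.7]
13.5 z 99.00 act 99.01 F [ 0.4  0.2 -4.7]
13.8 z 98.50 act 98.49 F [-0.1  0.1 -4.2]
14.1 z 98.00 act 97.99 F [ 0.   0.  -4.6]
14.4 z 97.50 act 97.47 F [-0.   0.1 -4.7]
14.8 z 97.00 act 96.99 F [-0.3 -0.  -4.5]
15.1 z 96.50 act 96.49 F [-0.1 -0.2 -4.8]
15.4 z 96.00 act 95.98 F [ 0.  -0.2 -4.6]
15.7 z 95.50 act 95.52 F [ 0.3  0.  -5.2]
16.0 z 95.00 act 94.99 F [-0.4 -0.1 -5.2]
16.3 z 94.50 act 94.47 F [-0.4 -0.3 -4.6]
16.7 z 94.00 act 94.00 F [-0.1 -0.  -4.3]
17.0 z 93.50 act 93.46 F [-1.6 -0.1 -3.3]
17.3 z 93.00 act 93.13 F [-2.6 -0.   0.5]
17.6 z 92.50 act 92.76 F [-1.6  0.7  4.9]
17.9 z 92.00 act 92.29 F [-1.1  0.7  5.9]
18.2 z 91.50 act 91.86 F [-0.8  1.   7. ]
18.6 z 91.00 act 91.39 F [-1.4  1.3  7.2]
18.9 z 90.50 act 90.80 F [-1.2  0.9  6.4]
19.2 z 90.00 act 90.09 F [-0.6  0.7  3.7]
19.5 z 89.50 act 89.33 F [-0.1 -0.2  0.9]
19.8 z 89.00 act 88.82 F [-0.  -0.5 -2.1]
20.1 z 88.50 act 88.34 F [-0.4 -0.5 -3.9]
20.5 z 88.00 act 87.85 F [ 0.3 -0.6 -5.2]
20.8 z 87.50 act 87.41 F [-0.2 -0.1 -5.5]
21.1 z 87.00 act 86.88 F [-0.2 -0.3 -7. ]
21.4 z 86.50 act 86.33 F [ 0.2 -0.4 -9. ]
21.7 z 86.00 act 85.83 F [ -0.   -0.3 -10.5]
22.0 z 85.50 act 85.46 F [ -0.2  -0.2 -10.1]
22.4 z 85.00 act 85.17 F [-0.9 -0.9 -4.8]
22.7 z 84.50 act 84.88 F [-2.4 -0.8  3. ]
SEATED?
(0.08449999999999999, array([ 0.56613967, -0.2112    ]), True) 0.01795953650102441
```

The catch engaged at 93.8 mm and the seat came at about 85 mm, 9 mm later as expected. The descent was eased with no snap. I'll unload the hand, release and check that the plate is level.

```bash
python3 - <<'E'
from press import *
from vis import *
xy=np.array([.56614,-.2112])
manip.line_to([*xy,.0847],speed=.01);print(fz(),manip.read_ft_torque())
effector.ungrasp();print(fz(),manip.read_time_s())
e=manip.read_eef_pos()
manip.line_to([e[0],e[1],.20],speed=.12)
T=NC+.158*np.array([-np.sin(NY),np.cos(NY)])
manip.move_to([*T,.20],quat(NY)); effector.close_gripper()
import cv2
for n in("scene","top"):
    d=read_camera(n);P=cloud(d);g=d["color"].astype(int).mean(2);X,Y,Z=P[...,0],P[...,1],P[...,2]
    m=(abs(X-NC[0])<.11)&(abs(Y-NC[1])<.085)&(abs(Z-.060)<.004)&(g>110)
    A=np.c_[P[m][:,:2]-NC,np.ones(m.sum())]
    print(n,rect(P,m),"plane",np.linalg.lstsq(A,P[m][:,2],rcond=None)[0])
    cv2.imwrite(f"pics/rel_{n}.png",d["color"][:,:,::-1])
print(manip.read_time_s(),T,fz())
E
```

```text
[-1.05177867 -1.45756691  3.50699433] [-0.31177674  0.32597015  0.0527164 ]
[-0.34785983  0.26669679 -0.33060434] 24.2333
scene (array([ 565.8, -206.6]), array([170.7, 156.6]), 1.78, np.float64(0.0599), 2862) plane [-0.00459144 -0.00022401  0.05988695]
top (array([ 507. , -194.4]), array([ 52.2, 103.8]), 1.85, np.float64(0.06), 1796) plane [0.00393124 0.00755021 0.06009705]
27.4833 [ 0.56237144 -0.05325137] [-0.31851886  0.17386046 -0.09220044]
```

View pics/rel_scene.png

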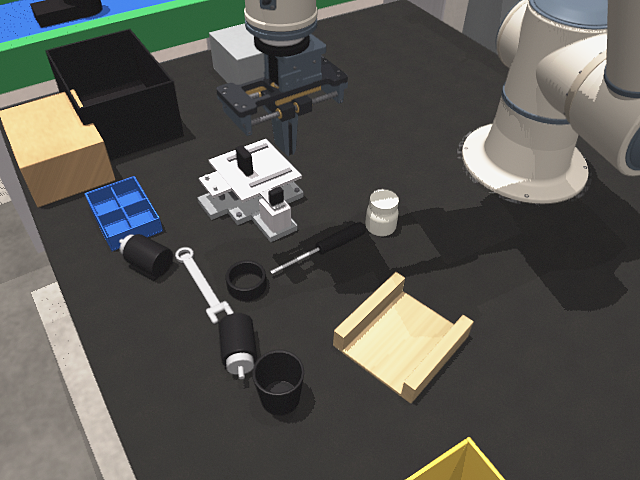

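The plate sits level on the nest at about (250,170), with plane slopes within noise and the bystanders unmoved. Now the lock slide.

```bash
python3 - <<'E'
from press import *
u=np.array([-np.sin(NY),np.cos(NY)])
at=lambda s:NC+s*u
manip.line_to([*at(.158),.099],speed=.1); print(fz(),manip.read_gripper_width())
s=.150; manip.line_to([*at(s),.099],speed=.05)
while s>.113:
    s-=.001; manip.line_to([*at(s),.099],speed=.02); f=fz(3); e=manip.read_eef_pos()
    print(f"{manip.read_time_s():.1f} s {s*1e3:.1f} act {(e[:2]-NC)@u*1e3:.2f} F {f.round(1)}")
    if f[:2]@u>7: break
E
```

```text
[ 0.00208379  0.17542385 -0.22867639] 0.0006688627401774069
29.4 s 149.0 act 149.03 F [-0.3  0.3  0.4]
29.7 s 148.0 act 148.00 F [0.  0.1 0.2]
30.0 s 147.0 act 146.97 F [-0.1  0.2 -0.5]
30.3 s 146.0 act 145.98 F [ 0.   0.1 -0.1]
30.6 s 145.0 act 144.97 F [-0.1 -0.2  0.4]
30.9 s 144.0 act 143.96 F [ 0.  -0.5 -0.1]
31.2 s 143.0 act 142.98 F [ 0.1  0.7 -0.2]
31.5 s 142.0 act 141.98 F [-0.  0. -0.]
31.8 s 141.0 act 140.98 F [-0.2 -0.2  0.1]
32.1 s 140.0 act 139.96 F [-0.5 -0.5  0.1]
32.4 s 139.0 act 138.97 F [-0.2  0.3 -0.2]
32.7 s 138.0 act 137.99 F [ 0.2 -0.3  0.3]
33.0 s 137.0 act 136.96 F [-0.2 -0.2 -0.5]
33.3 s 136.0 act 135.99 F [-0.3  0.2 -0.1]
33.6 s 135.0 act 134.97 F [-0.7 -0.3  0.6]
33.9 s 134.0 act 133.99 F [-0.2  0.2  0.3]
34.2 s 133.0 act 132.96 F [ 0.3 -0.1  0.2]
34.5 s 132.0 act 131.97 F [ 0.5 -0.1  0.1]
34.8 s 131.0 act 130.97 F [ 0.3  0.2 -0.3]
35.1 s 130.0 act 129.95 F [0.1 0.1 0.1]
35.4 s 129.0 act 128.99 F [-0.2 -0.4  0.5]
35.7 s 128.0 act 127.98 F [-0.5  0.2 -0.4]
36.0 s 127.0 act 126.96 F [-0.1  0.6  0.5]
36.3 s 126.0 act 125.97 F [0.3 0.2 0.1]
36.6 s 125.0 act 124.97 F [-0.3 -0.1  0.2]
36.9 s 124.0 act 123.97 F [ 0.1 -0.3  0.3]
37.2 s 123.0 act 122.97 F [ 0.2 -0.5  0.1]
37.5 s 122.0 act 121.97 F [-0.3 -0.  -0.1]
37.8 s 121.0 act 120.97 F [ 0.2 -0.5  0.1]
38.1 s 120.0 act 119.97 F [ 0.2 -0.4  0.2]
38.4 s 119.0 act 118.96 F [-0.2 -0.3 -0.7]
38.7 s 118.0 act 117.96 F [ 0.2  0.  -0.3]
39.0 s 117.0 act 116.96 F [0.1 0.3 0.1]
39.3 s 116.0 act 115.97 F [-0.3 -0.  -0.2]
39.6 s 115.0 act 114.98 F [ 0.2 -0.3 -0.3]
39.9 s 114.0 act 113.97 F [ 0.3  0.6 -0.3]
40.2 s 113.0 act 112.95 F [ 0.5 -0.1 -0.2]
```

```bash
python3 - <<'E'
from h import *
import cv2
d=read_camera("scene");t=read_camera("top")
a=cv2.resize(d["color"][90:250,180:340,::-1],(400,400),interpolation=cv2.INTER_CUBIC)
b=cv2.resize(t["color"][170:330,360:520,::-1],(400,400),interpolation=cv2.INTER_CUBIC)
cv2.imwrite("pics/push.png",np.hstack([a,b]))
print(manip.read_time_s(),manip.read_eef_pos(),F())
E
```

```text
40.2833 [ 0.56349245 -0.09820939  0.09899686] [ 0.05380921 -0.3277857   0.51298802]
```

View pics/push.png

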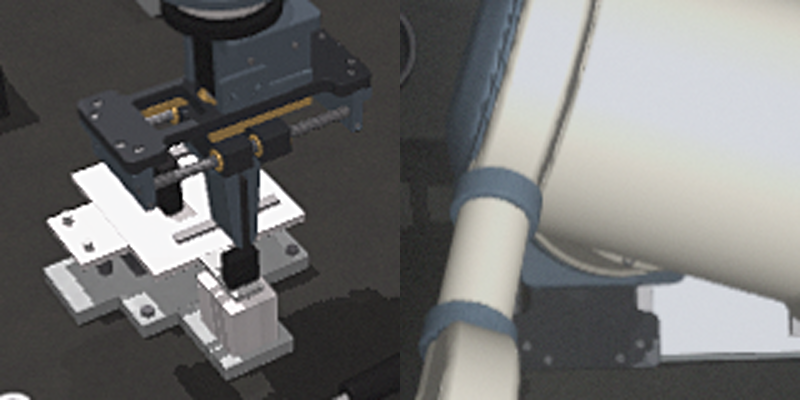

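The scene crop shows the closed fingertips just behind or above the knob, at about (240,255) in the crop, with no contact force felt. I'll measure both from depth.

```bash
python3 - <<'E'
from h import *
from vis import *
d=read_camera("scene");P=cloud(d);c=d["color"].astype(int);g=c.mean(2)
Rn=np.array([[np.cos(NY),np.sin(NY)],[-np.sin(NY),np.cos(NY)]])
L=(P[...,:2]-NC)@Rn.T*1e3; Z=P[...,2]*1e3
for v in range(165,214,2):
    print(v,[(u,*L[v,u].round().astype(int),int(Z[v,u].round()),int(g[v,u])) for u in (268,272,276,280,284)])
E
```

```text
165 [(268, np.int64(13), np.int64(123), 163, 56), (272, np.int64(9), np.int64(130), 166, 66), (276, np.int64(2), np.int64(130), 163, 37), (280, np.int64(-6), np.int64(130), 160, 66), (284, np.int64(-73), np.int64(25), 60, 255)]
167 [(268, np.int64(12), np.int64(121), 157, 56), (272, np.int64(9), np.int64(129), 161, 67), (276, np.int64(1), np.int64(129), 158, 36), (280, np.int64(-5), np.int64(132), 157, 69), (284, np.int64(-71), np.int64(30), 59, 255)]
169 [(268, np.int64(12), np.int64(121), 153, 58), (272, np.int64(9), np.int64(129), 157, 66), (276, np.int64(0), np.int64(127), 152, 35), (280, np.int64(-5), np.int64(132), 153, 66), (284, np.int64(-64), np.int64(41), 65, 236)]
171 [(268, np.int64(11), np.int64(118), 146, 58), (272, np.int64(10), np.int64(130), 153, 64), (276, np.int64(2), np.int64(129), 149, 37), (280, np.int64(-5), np.int64(131), 148, 66), (284, np.int64(-61), np.int64(46), 65, 198)]
173 [(268, np.int64(11), np.int64(118), 142, 57), (272, np.int64(11), np.int64(132), 151, 67), (276, np.int64(2), np.int64(130), 146, 46), (280, np.int64(-6), np.int64(129), 141, 69), (28
[... 3884 characters left out ...]
28), 59, 181)]
209 [(268, np.int64(15), np.int64(117), 59, 166), (272, np.int64(10), np.int64(123), 61, 185), (276, np.int64(5), np.int64(129), 64, 102), (280, np.int64(-3), np.int64(129), 59, 173), (284, np.int64(-9), np.int64(133), 59, 170)]
211 [(268, np.int64(18), np.int64(123), 60, 141), (272, np.int64(11), np.int64(125), 58, 254), (276, np.int64(6), np.int64(129), 59, 221), (280, np.int64(-1), np.int64(132), 58, 178), (284, np.int64(-7), np.int64(136), 58, 113)]
213 [(268, np.int64(18), np.int64(122), 55, 107), (272, np.int64(15), np.int64(130), 59, 249), (276, np.int64(9), np.int64(134), 59, 251), (280, np.int64(1), np.int64(135), 57, 125), (284, np.int64(-7), np.int64(136), 53, 123)]
```

Depth shows the closed fingertips at z of about 112 mm with the TCP at 99 mm, so they passed over the knob (top 97 mm) without touching it. I'll back out, lower, and confirm the tip height in the camera before pushing.

```bash
python3 - <<'E'
from press import *
from vis import *
import cv2
u=np.array([-np.sin(NY),np.cos(NY)]); at=lambda s:NC+s*u
manip.line_to([*at(.153),.099],speed=.08); manip.line_to([*at(.153),.076],speed=.06)
d=read_camera("scene");P=cloud(d);g=d["color"].mean(2)
Rn=np.array([[np.cos(NY),np.sin(NY)],[-np.sin(NY),np.cos(NY)]])
L=(P[...,:2]-NC)@Rn.T*1e3; Z=P[...,2]*1e3
m=(abs(L[...,0])<18)&(abs(L[...,1]-166)<8)&(Z>40)&(Z<140)
print(manip.read_time_s(),m.sum(),np.percentile(Z[m],[0,1,3,10]),manip.read_eef_pos(),fz())
for z in range(60,130,6):
    k=m&(abs(Z-z)<3); 
    if k.sum(): print(z,k.sum(),L[k].mean(0).round(1),L[k][:,0].min().round(),L[k][:,0].max().round(),g[k].mean().round())
cv2.imwrite("pics/low.png",cv2.resize(d["color"][90:250,200:360,::-1],(560,560),interpolation=cv2.INTER_CUBIC))
E
```

```text
41.5667 307 [87.59681432 88.31991516 90.70131784 95.5795864 ] [ 0.5625309  -0.05832698  0.07592445] [0.19327988 0.40879475 0.09914508]
90 19 [ -1.2 168.9] -9.0 7.0 66.0
96 28 [  1.6 168. ] -11.0 9.0 54.0
102 35 [  1.3 167.9] -11.0 10.0 54.0
108 34 [  2.1 168.6] -11.0 11.0 58.0
114 35 [  1.5 168.6] -10.0 11.0 56.0
120 38 [  2.  168.5] -11.0 12.0 57.0
126 38 [  1.5 168.5] -10.0 12.0 55.0
```

View pics/low.png

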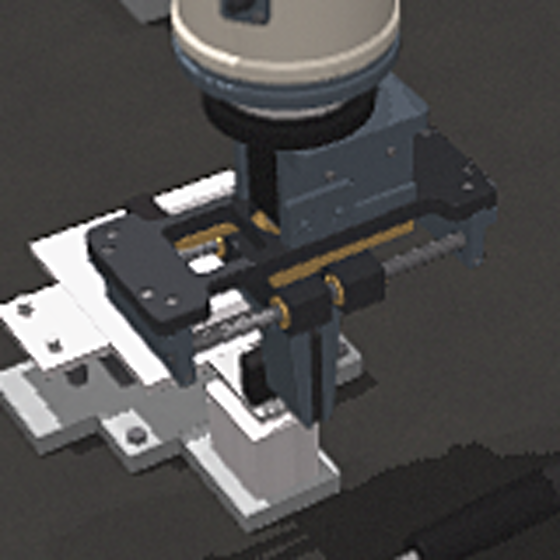

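The tip is now confirmed at z of about 88 mm, standing just outside the knob. I'll lower 6 mm to the knob's mid-height and push.

```bash
python3 - <<'E'
from press import *
u=np.array([-np.sin(NY),np.cos(NY)]); at=lambda s:NC+s*u; z=.070
manip.line_to([*at(.153),z],speed=.05); s=.147; manip.line_to([*at(s),z],speed=.03)
while s>.117:
    s-=.001; manip.line_to([*at(s),z],speed=.02); f=fz(3); e=manip.read_eef_pos()
    print(f"{manip.read_time_s():.1f} s {s*1e3:.1f} act {(e[:2]-NC)@u*1e3:.2f} F {f.round(1)}")
    if f[:2]@u>7 or f[2]>6: break
E
```

```text
42.5 s 146.0 act 146.04 F [-0.1 -0.1  0.2]
42.9 s 145.0 act 144.98 F [ 0.2 -0.4 -0. ]
43.1 s 144.0 act 143.98 F [ 0.1  0.1 -0.3]
43.5 s 143.0 act 142.96 F [-0.1 -0.2 -0.4]
43.8 s 142.0 act 141.98 F [ 0.4  0.2 -0.3]
44.0 s 141.0 act 140.98 F [-0.   0.7 -0. ]
44.4 s 140.0 act 139.96 F [-0.5  1.1  0.3]
44.6 s 139.0 act 138.91 F [-0.2  1.3  0.2]
45.0 s 138.0 act 137.93 F [-0.5  0.9  0.2]
45.2 s 137.0 act 136.91 F [0.  0.8 0.3]
45.5 s 136.0 act 135.93 F [0.1 0.3 0.2]
45.9 s 135.0 act 134.93 F [ 0.2  0.7 -0.1]
46.1 s 134.0 act 133.94 F [ 0.4  1.  -0.2]
46.5 s 133.0 act 132.94 F [0.1 0.7 0.1]
46.8 s 132.0 act 131.93 F [0.7 0.7 0.2]
47.0 s 131.0 act 130.92 F [ 0.6  1.  -0.4]
47.4 s 130.0 act 129.94 F [0.7 0.6 0.2]
47.6 s 129.0 act 128.95 F [ 0.4  0.8 -0.2]
48.0 s 128.0 act 127.93 F [ 0.9  0.7 -0.1]
48.2 s 127.0 act 126.94 F [ 0.6  1.  -0. ]
48.5 s 126.0 act 125.94 F [1.  0.9 0.1]
48.9 s 125.0 act 124.94 F [0.7 1.1 0.3]
49.1 s 124.0 act 123.93 F [0.9 0.8 1. ]
49.5 s 123.0 act 123.23 F [0.6 5.  1.8]
49.8 s 122.0 act 123.00 F [ 0.9 12.8  3.6]
```

The push met a hard stop about where 20 mm of travel should end. I'll back off, retreat and verify.

```bash
python3 - <<'E'
from press import *
from vis import *
import cv2
u=np.array([-np.sin(NY),np.cos(NY)]); at=lambda s:NC+s*u
manip.line_to([*at(.150),.070],speed=.06); manip.line_to([*at(.150),.20],speed=.12)
manip.move_to([.40,.15,.30],quat(NY)); print(manip.read_time_s(),fz())
Rn=np.array([[np.cos(NY),np.sin(NY)],[-np.sin(NY),np.cos(NY)]])
import pickle; D0=pickle.load(open("cam.pkl","rb"))
for n in("scene","top"):
  for tag,d in(("before",D0[n]),("after",read_camera(n))):
    P=cloud(d);g=d["color"].mean(2);L=(P[...,:2]-NC)@Rn.T*1e3;Z=P[...,2]*1e3
    k=(abs(L[...,0])<20)&(L[...,1]>85)&(L[...,1]<135)&(Z>92)&(Z<102)
    print(n,tag,"knob top",L[k].mean(0).round(1),np.percentile(L[k][:,1],[3,97]).round(1),k.sum())
  m=(abs(L[...,0])<90)&(abs(L[...,1])<68)&(abs(Z-60)<4)&(g>110)
  print("plate",rect(P,m),np.linalg.lstsq(np.c_[P[m][:,:2]-NC,np.ones(m.sum())],P[m][:,2],rcond=None)[0])
  cv2.imwrite(f"pics/end_{n}.png",d["color"][:,:,::-1])
E
```

```text
52.7 [ 0.11202035 -0.05891158  0.07689318]
scene before knob top [  0.  119.2] [111.8 125.2] 94
scene after knob top [  0.2 100.6] [ 92.1 106.7] 92
plate (array([ 565.9, -211.3]), array([172. , 135.8]), 1.47, np.float64(0.06), 2619) [-0.00459211 -0.00081302  0.05996002]
top before knob top [ -0.8 118.3] [112.  124.3] 169
top after knob top [-1.3 99.6] [ 93.  105.9] 168
plate (array([ 566.5, -211.2]), array([170.9, 135.9]), 1.45, np.float64(0.0598), 7496) [-0.00351371  0.00143513  0.05976235]
```

View pics/end_top.png

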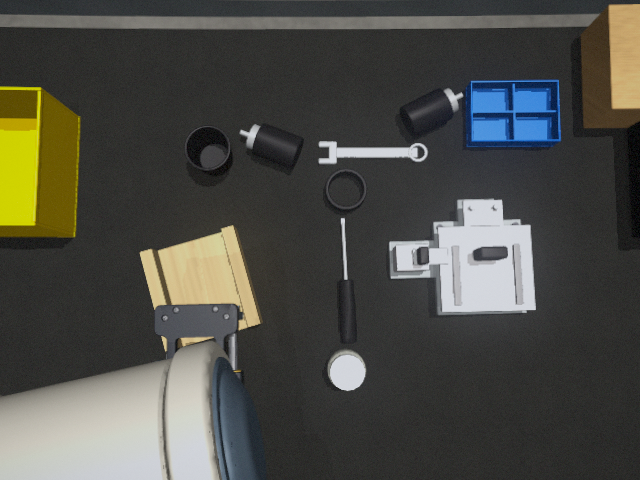

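```bash
python3 -c "
from rig import manip
print(manip.job_done())"
```

```text
the job is handed in; nothing more can be done
None
```

The plate is seated level on the three balls with the catch taken. The lock slide is at its hard stop, about 100 mm from nest centre as specified; camera-measured travel was 18.7 mm, not 20. Everything is released, the bystanders look unmoved, and I handed the job in at about 53 s.

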